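# Set the code reader for a biscuit tin on the patisserie counter

### The arm

A 6-joint arm with a two-finger parallel gripper is mounted at the origin on the work surface. World frame = base frame: x ahead of the robot, y to its left, z up, the work surface at z = 0. Lengths are in mm, angles in rad, forces in N, time in s.
With the tool pointing down it reaches from about 300 to 775 mm from the base axis. Payload 14.6 kg.
Tool frame: the origin (TCP) lies midway between the tips of the shut fingers; the grasp point (between the pads) lies behind it (manip.grip_depth is the z of the grasp point in the tool frame, in mm); z points along the fingers, y is the line along which they close (so a half turn about z gives the same grasp; the last joint's range is limited). The gripper opens to 94 mm and grips with 3 to 60 N. Pads are 16 mm wide; open, the fingers measure 119 mm over their backs; the gripper's body (75 mm by 177 mm) begins 78 mm behind the grasp point.
Start: joints at [-1.239, 0.3, 1.521, -0, 1.321, -0.067], TCP at [213.564, -506.833, 205.446] pointing down, gripper open.
Joint ranges: [-3.03, 3.03], [-0.79, 2.21], [0.23, 2.52], [-1.04, 4.18], [0, 3.07], [-2.55, 2.55]. Speed limits (rad/s): [2.22, 2.22, 2.57, 3.14, 3.14, 3.14].

### API

Orientations are given as [roll, pitch, yaw] about the fixed x, y, z axes, in that order (R = Rz(yaw) Ry(pitch) Rx(roll)).
In Python, from cell import manip gives the robot as it stands.
- The arm moves only by the shell command python3 -m creep 'ROWS' [OPENING] [FORCE]. ROWS is a JSON list of rows, 1 to 5 of them, each of 6 numbers: dx, dy, dz in mm, then a rotation vector rx, ry, rz in rad; each row is the pose to reach, as a shift and turn from the pose commanded when the command began, along the tool's axes at that moment; what a row does not reach only later rows make up. A row lasts 1/10 s, in which the tool goes at most 50 mm and 0.15 rad, less where a joint would pass 70% of its speed; a pose out of reach is approached as far as the arm can. OPENING is the finger opening in mm, set as the command begins (- or left out keeps the last). The fingers move at their own pace and stop on an object; FORCE is the grip in N (left out, the last holds). Time passes only in rows, so rows that do not move let the fingers close. It prints the time, the measured TCP pose, the force, the opening and the grip force at its end.
- manip.read_state(): the state, without advancing time (a new reading comes with each control period).
- manip.camera(name): name is "scene" or "top"; returns (picture, depth): 384x512x3 uint8, red, green, blue; 384x512 float32, mm along the optical axis (not along the pixel's ray), 0 where there is no reading.
- manip.camera_info(name): a dict with "K" (3x3 intrinsics, pixels), "rvec" (rotation vector, rad) and "tvec" (3), from world to camera coordinates, as OpenCV has them. Camera axes: x right, y down, z forward; pixel columns grow to the right and rows downward; lengths in mm; the calibration is good to about 2 mm. A picture is of the moment at which its call begins. camera_info takes no time and is no camera call.
- manip.sign_off(): hands the job in; it is judged then, once.
The state is a dict: "clock": time; "joints": joint angles; "qd": joint speeds; "effort": joint torques, N m; "eef_pos": TCP position; "eef_rot": TCP orientation; "wrist_force": force on the tool from outside, world axes, zero at the start; "moment": the same for the moment, N m; "finger_gap": finger opening in mm; "finger_force": force on a finger pad.
Only numpy, scipy, OpenCV 4.12 (cv2) and the standard library are available. Lean on these libraries where they do the work, as an engineer would, in place of code of your own. Each camera call takes 0.05 s, during which the arm holds its last target. There are 200 camera calls.

### The job

Turn the tin on its round pad so that its code label faces the reader, and let go of it, leaving it standing on the pad. Then push the reader's spring-loaded sliding leg towards the tin by its T-handle until the line across the leg is level with the pointer, and while holding the leg on that mark swing the cam lever over to its closed stop. Finish while still holding the leg on the mark with the lever closed; never close the lever with the leg off its mark, and leave the other things on the counter where they are.

Things in the scene. Friction and masses are not known exactly. Their poses are not given: they have to be found in the camera images.
- station: Fixed code-reading station; place and heading vary. Origin on the counter; own axes: +y the way the leg slides (from T-handle towards tin, roughly to the robot's left), +x away from the robot, z up. Aluminium base plate x -45 to 45, y -110 to 275, 10 mm thick; grey guide block for the leg x -36 to 44, y -80 to -30, up to z = 70 mm; round pad at y = 225 mm.
- pad (a point): Centre of the top of the round black rubber pad, 90 mm across, on which the tin stands; 16 mm above the counter, at station (0, 225) mm.
- tin: Loose dark steel tin, closed cylinder 64 mm across, 100 mm high, 0.2 to 0.4 kg, standing on the pad; origin at the centre of its underside, z up. White paper code label with black bars (32 x 46 mm) on its -x side; a 14 mm white seal strip runs from mid-lid over the rim to the label, showing the labelled side from above. Starts at least 0.8 rad off the reader, any way round.
- tin_label (a point): Middle of the label on the tin's side, 32 mm from the tin's axis and 50 mm above its underside; the direction from the axis to this point is the way the label faces. To face the reader it must point along station -y.
- leg: Sliding leg: steel bar 24 mm wide, top 38 mm high, through the guide block. On its +y end the reader, a black box 56 x 40 x 62 mm (top 100 mm high), looks along +y at the tin; T-handle at its -y end. Slides only along station y, 0 (where it starts; origin = station's) to 75 mm. A spring pushes it back to -y: 2 N at 0, rising 90 N/m, 5 to 7 N at the mark, so it must be held there.
- leg_handle (a point): Middle of the T-handle's top edge, 70 mm high: pale wooden upright plate across the leg's end, station x -80 to 55 mm, 10 mm thick in y, 15 to 70 mm above the counter; at station y = -190 mm when the leg is back. Fingers can push its -y face, or straddle it with tips above the leg bar (38 mm), and slide along it; at the mark 45 mm or more stay free between it and the guide block.
- leg_line (a point): Middle of the black length line, 3 mm wide, across the top of the leg bar, between guide block and reader (station y = -20 mm when the leg is fully back).
- pointer_tip (a point): Tip of the small black pointer (38 mm high) on the aluminium scale strip beside the leg (x 17 to 37, y -30 to 50 mm); it stays put at station y = 10 to 35 mm, so the leg must go 30 to 55 mm forward. The leg is on its mark when its line has the same station y as this tip.
- cam_lever (a joint): Angle of the cam lever, rad: 0 open to 0.8 closed (stop). It swings level about its upright pivot. At 0 its arm points 0.4 rad to the -x side of station -y, at 0.8 it points 0.4 rad to the +x side of -y. It starts at 0 to 0.12. Friction holds it where it is left; about 1 N at the tip moves it.
- lever_pivot (a point): Pivot of the cam lever on the guide block, at station (20, -70) mm, 81 mm high; the round hub is 30 mm across, its top at 93 mm.
- lever_tip (a point): End of the cam lever's steel arm, 110 mm from the pivot, 81 mm high. The arm is 12 mm wide and spans heights 74 to 88 mm, so it passes above the T-handle; fingers that stand at the T-handle on the lever's -x side (near the handle's -x end) and slide along the handle in station +x sweep it closed.
- tart: Bystander: small round berry tart on a paper doily, 85 mm across, 35 mm high; origin at the centre of its underside; not to be moved.
- beaker: Bystander: white ceramic beaker, 66 mm across, 85 mm high; origin at the centre of its underside; not to be moved.
- gift_box: Bystander: cardboard box 70 x 90 x 45 mm; origin at the centre of its underside; not to be moved.
- choc_cake: Bystander: chocolate cake 120 mm across, 90 mm high; origin at the centre of its underside; not to be moved.
- berry_cake: Bystander: berry cake 110 mm across, 80 mm high; origin at the centre of its underside; not to be moved.
- jam_jar: Bystander: glass jam jar 68 mm across, 85 mm high; origin at the centre of its underside; not to be moved.
- cake_spatula: Bystander: wooden-handled spatula lying on the counter, about 250 mm long; origin at the centre of its underside; not to be moved.
Mind the look-alikes: they are no part of the job. Leave any pink or purple look-alike of the tin alone.

How it is judged:
By the outcome, as a careful person would: the job done as asked, in the order asked, and still so for the second after the job is handed in, while the arm keeps its last pose, push and grip.
It also fails if it takes over 61 s, if anything falls off the work surface, if the arm or the gripper's body presses on something with over 40 N, if the wrist force passes 120 N, or if a joint passes its speed limit or range.

## Working session

There is one attempt and no reset: what is moved stays moved. The work goes in short steps, Python scripts to look and compute and a shell command to move; the robot and the scene stay as the last step left them, time stands still between calls to the robot, and variables do not carry over. Pictures are saved under pics/ and viewed, at most 10 in all, crops included, and the job is handed in when it is done.

```bash
mkdir -p pics; ls; cat > h.py <<'E'
import numpy as np, cv2
from scipy.spatial.transform import Rotation as R
from cell import manip
def cam(n):
    i=manip.camera_info(n); return np.array(i["K"],float),cv2.Rodrigues(np.array(i["rvec"],float))[0],np.array(i["tvec"],float).ravel()
def at_z(n,u,v,z):
    K,Rm,t=cam(n); d=Rm.T@np.linalg.solve(K,[u,v,1]); c=-Rm.T@t; return c+d*(z-c[2])/d[2]
def proj(n,p):
    K,Rm,t=cam(n); q=K@(Rm@np.asarray(p,float)+t); return q[:2]/q[2]
def tool():
    s=manip.read_state(); return np.array(s["eef_pos"]),R.from_euler("xyz",s["eef_rot"])
E
python3 - <<'E'
from h import *
for n in("top","scene"):
    p,d=manip.camera(n); np.savez("pics/%s0.npz"%n,p=p,d=d)
    cv2.imwrite("pics/%s0.png"%n,cv2.resize(p[:,:,::-1],(800,600),interpolation=cv2.INTER_CUBIC))
    K,Rm,t=cam(n); print(n,K[0,0],-Rm.T@t)
print(manip.read_state(), manip.grip_depth)
E
```

```text
pics
top 472.1195327045294 [ 411.28616384    3.53696438 1285.5203424 ]
scene 367.2575856144044 [1225.35581197 -545.66146734  617.56400507]
{'clock': 0.1, 'joints': array([-1.23858795e+00,  3.00405719e-01,  1.52147795e+00,  1.13782465e-05,
        1.32070687e+00, -6.66090963e-02]), 'qd': array([ 0.00055164, -0.00031757, -0.00073922, -0.00102193,  0.00163091,
        0.00106027]), 'effort': array([ 7.48025705e-04, -5.32635319e+01, -3.53282332e+01,  7.09504983e-02,
        2.34932452e-02, -8.35287005e-05]), 'eef_pos': array([ 213.50429616, -506.62957807,  204.9658232 ]), 'eef_rot': array([-3.14059772e+00, -7.74158073e-05,  3.98814617e-01]), 'wrist_force': array([-0.88841434,  0.13780073, -0.41734687]), 'moment': array([-0.01660025, -0.04156118,  0.00312669]), 'finger_force': 0.0, 'finger_gap': 94.04248780038971} -18.8
```

View pics/top0.png

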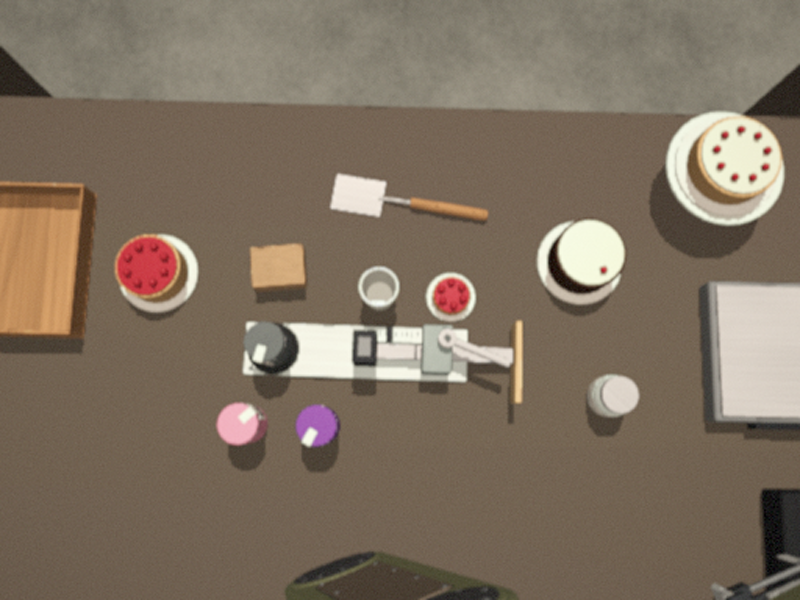

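View pics/scene0.png

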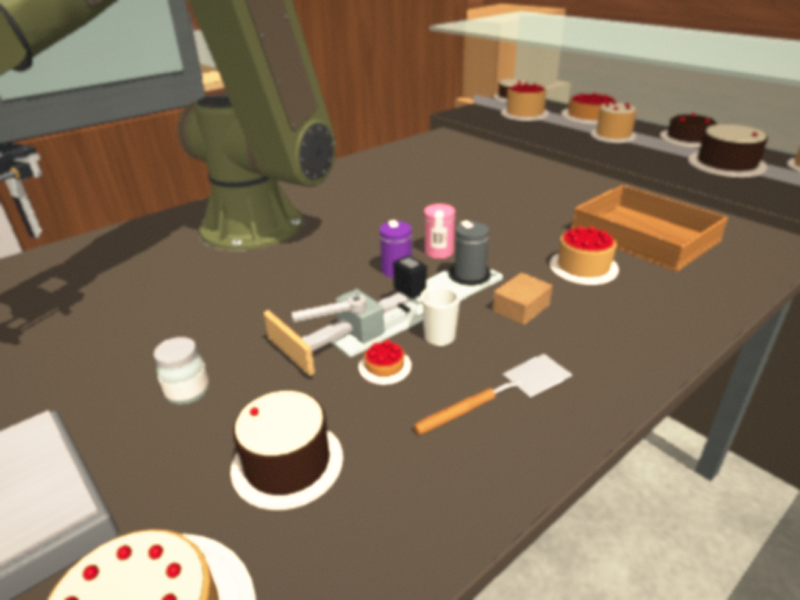

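The top view shows the station running across the centre: tin at (270,345), handle at (518,362), and the pink and purple look-alikes below. Next, an enlarged crop.

```bash
python3 - <<'E'
from h import *
ps=[manip.camera("top")[0].astype(float) for _ in range(4)]
p=np.mean(ps,0).astype(np.uint8); cv2.imwrite("pics/top1full.png",p[:,:,::-1])
c=p[190:270,145:345,::-1]
cv2.imwrite("pics/top1.png",cv2.resize(c,None,fx=4,fy=4,interpolation=cv2.INTER_CUBIC))
E
```

```text
(no output)
```

View pics/top1.png

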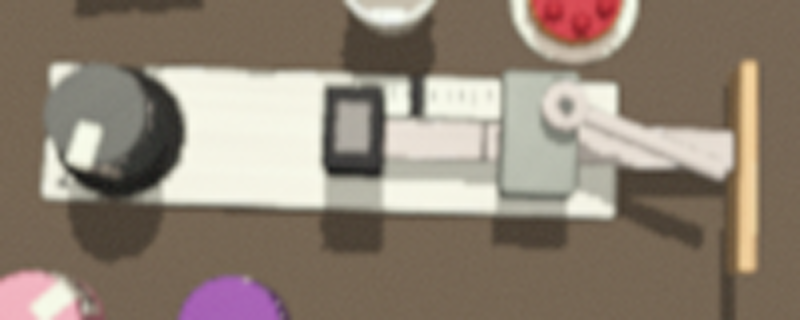

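The crop shows the plate corners at (51,64), (42,200), (618,84) and (615,217), the lid centred near (96,115) with its strip pointing to (78,165), the pointer tip at (417,115), and the leg line near x≈486. I'll fit the station pose from these.

```bash
cat >> h.py <<'E'
def cw(x,y,z): return at_z("top",145+(x+.5)/4-.5,190+(y+.5)/4-.5,z)
E
python3 - <<'E'
from h import *
P=[(51,64,10,45,275),(42,200,10,-45,275),(618,84,10,45,-110),(615,217,10,-45,-110)]
W=np.array([cw(*q[:3])[:2] for q in P]);S=np.array([q[3:] for q in P],float)
w=W-W.mean(0);s=S-S.mean(0)
a=np.arctan2((s[:,0]*w[:,1]-s[:,1]*w[:,0]).sum(),(s*w).sum());c,n=np.cos(a),np.sin(a);M=np.array([[c,-n],[n,c]])
o=W.mean(0)-M@S.mean(0);print("yaw",a,"o",o,"res",(S@M.T+o-W).round(1).tolist())
inv=lambda p:(M.T@(np.array(p)[:2]-o)).round(1)
for nm,q in dict(pad=None,lid=(95,115,116),strip=(78,166,116),strip0=(92,124,116),ptr=(417,115,38),line=(486,140,38),h1=(752,62,70),h2=(750,272,70),piv=(566,104,93),tip=(722,168,88)).items():
    if q: print(nm,cw(*q).round(1),inv(cw(*q)))
print("pad",M@[0,225]+o)
d=np.load("pics/top0.npz")["d"];K,Rm,t=cam("top")
# lid circle from depth: points at z 112..120 near
v,u=np.mgrid[0:384,0:512];r=np.stack([u,v,np.ones_like(u)],-1)@np.linalg.inv(K).T*d[...,None];X=(r-t)@Rm
m=(abs(X[...,2]-116)<5)&(np.hypot(X[...,0]-cw(95,115,116)[0],X[...,1]-cw(95,115,116)[1])<45)
(cx,cy),rr=cv2.minEnclosingCircle(X[m][:,:2].astype(np.float32));print("lid depth",cx,cy,rr,inv((cx,cy)),X[m][:,:2].mean(0),X[m][:,2].mean())
p=cv2.imread("pics/top1full.png")
g=p.min(2).astype(int);mm=m&(g>150);print("strip centroid",X[mm][:,:2].mean(0),inv(X[mm][:,:2].mean(0)),mm.sum())
# leg line profile along row, pointer profile
print(p[224:227,256:274].mean((0,2)).round(), "row 190.. col 243-255",p[212:214,243:256].mean((0,2)).round(), p[205:224,248:250].mean((1,2)).round())
E
```

```text
yaw -0.0101252494114255 o [532.40884908 -16.08150439] res [[-1.1, -0.3], [1.2, -0.4], [-0.2, 0.6], [0.1, 0.1]]
lid [535.9 208.6 116. ] [  1.2 224.7]
strip [504.  217.4 116. ] [-30.8 233.2]
strip0 [530.2 210.1 116. ] [ -4.5 226.2]
ptr [549.    9.1  38. ] [16.4 25.4]
line [533.5 -37.   38. ] [  1.3 -20.9]
h1 [ 585.2 -208.2   70. ] [  54.7 -191.6]
h2 [ 449.5 -206.3   70. ] [ -81.  -191.1]
piv [552.2 -85.6  93. ] [ 20.5 -69.3]
tip [ 514.1 -185.7   88. ] [ -16.6 -169.8]
pad [534.68699128 208.90696213]
lid depth 537.694580078125 208.98715209960938 32.23580551147461 [  3.  225.1] [537.44208018 208.35734227] 115.56643440473874
strip centroid [522.97972115 215.7991648 ] [-11.8 231.8] 78
[223. 223. 223. 222. 222. 222. 222. 222. 213. 180. 172. 213. 212. 166.
 135. 167. 184. 187.] row 190.. col 243-255 [223. 238. 240. 216. 143.  72.  67.  97. 179. 227. 224. 238. 243.] [ 66.  67.  65.  60.  65.  70.  72.  71.  68.  67.  71.  71.  67.  81.
 137. 191. 217. 224. 223.]
```

```bash
cat >> h.py <<'E'
O=np.array([532.8,-16.1]);A=-0.0101
def st(x,y,z): c,s=np.cos(A),np.sin(A); return np.array([O[0]+c*x-s*y,O[1]+s*x+c*y,z])
def go(p,yaw=None):
    q,r=tool(); print("pos",q.round(1),"rpy",r.as_euler("xyz").round(4),"d",r.inv().apply(np.asarray(p)-q).round(1),end=" ")
    if yaw is not None: print("rot",(r.inv()*R.from_euler("xyz",[np.pi,0,yaw])).as_rotvec().round(4),end="")
    s=manip.read_state();print(" F",s["wrist_force"].round(1))
E
python3 - <<'E'
from h import *
go([536.7,208.7,205]); go([536.7,208.7,62],2.24)
p=cv2.imread("pics/top1full.png");g=p.min(2)
# strip refine: bright pixels within lid
q=[(u,v) for v in range(214,236) for u in range(155,178) if g[v,u]>150]
q=np.array([at_z("top",u,v,116)[:2] for u,v in q]); q=q[np.hypot(*(q-[536.7,208.7]).T)<31]
m=q.mean(0);w,V=np.linalg.eigh(np.cov((q-m).T));print(len(q),m,V[:,1],w**.5, np.arctan2(*(m-[536.7,208.7])[::-1]))
print([at_z("top",u*.64,v*.64,100).round() for u,v in((238,424),(317,425))])
E
```

```text
pos [ 213.5 -506.7  205.2] rpy [-3.1412 -0.      0.3988] d [ 5.756e+02 -5.338e+02  5.000e-01]  F [-0.   0.5 -0.2]
pos [ 213.5 -506.7  205.2] rpy [-3.1412 -0.      0.3988] d [ 575.6 -533.8  143.5] rot [-3.0000e-04 -4.0000e-04 -1.8412e+00] F [-0.   0.5 -0.2]
72 [519.4011989  214.35671093] [-0.95802287  0.28669179] [5.45915937 7.05817015] 2.825552732889654
[array([405., 244., 100.]), array([406., 119., 100.])]
```

```bash
R='[[28.8,-26.7,0,0,0,0],[57.6,-53.4,0,0,0,0],[86.4,-80.1,0,0,0,0],[115.2,-106.8,0,0,0,0],[144,-133.5,0,0,0,0]]' ; unset R
python3 -m creep '[[28.8,-26.7,0,0,0,0],[57.6,-53.4,0,0,0,0],[86.4,-80.1,0,0,0,0],[115.2,-106.8,0,0,0,0],[144,-133.5,0,0,0,0]]' 94
python3 -m creep '[[28.8,-26.7,0,0,0,0],[57.6,-53.4,0,0,0,0],[86.4,-80.1,0,0,0,0],[115.2,-106.8,0,0,0,0],[144,-133.5,0,0,0,0]]'
python3 -m creep '[[28.8,-26.7,0,0,0,0],[57.6,-53.4,0,0,0,0],[86.4,-80.1,0,0,0,0],[115.2,-106.8,0,0,0,0],[144,-133.5,0,0,0,0]]'
python3 -m creep '[[28.8,-26.7,0,0,0,0],[57.6,-53.4,0,0,0,0],[86.4,-80.1,0,0,0,0],[115.2,-106.8,0,0,0,0],[144,-133.5,0,0,0,0]]'
python3 -m creep '[[0,0,0,0,0,0],[0,0,0,0,0,0]]'
python3 -c "
from h import *
go([536.7,208.7,62],0.399)"
```

```text
clock: 0.8
eef_pos: [294.7, -326.4, 205.5]
eef_rot: [3.141, -0.0, 0.398]
wrist_force: [0.9, -0.6, 0.1]
finger_gap: 93.7
finger_force: 0.0
clock: 1.3
eef_pos: [375.7, -147.4, 205.6]
eef_rot: [3.141, -0.0, 0.399]
wrist_force: [0.4, -0.7, -0.1]
finger_gap: 94.1
finger_force: 0.0
clock: 1.8
eef_pos: [456.6, 31.7, 205.6]
eef_rot: [3.141, -0.0, 0.399]
wrist_force: [0.3, 0.0, 0.2]
finger_gap: 94.0
finger_force: 0.0
clock: 2.3
eef_pos: [537.4, 210.6, 205.4]
eef_rot: [3.142, 0.0, 0.399]
wrist_force: [0.7, -0.8, 0.0]
finger_gap: 93.6
finger_force: 0.0
clock: 2.5
eef_pos: [536.8, 209.2, 204.9]
eef_rot: [3.142, 0.001, 0.4]
wrist_force: [0.6, -0.2, -0.3]
finger_gap: 93.8
finger_force: 0.0
pos [536.8 209.2 204.9] rpy [3.1416e+00 1.1000e-03 4.0000e-01] d [-1.000e-01  4.000e-01  1.429e+02] rot [0.     0.0011 0.001 ] F [ 0.6 -0.2 -0.3]
```

```bash

python3 -m creep '[[0,0,30,0,0,0],[0,0,60,0,0,0],[0,0,90,0,0,0],[0,0,120,0,0,0],[0,0,143,0,0,0]]'
python3 -m creep '[[0,0,0,0,0,0],[0,0,0,0,0,0],[0,0,0,0,0,0],[0,0,0,0,0,0],[0,0,0,0,0,0]]' 55 15
python3 -m creep '[[0,0,0,0,0,0],[0,0,0,0,0,0],[0,0,0,0,0,0]]'
```

```text
clock: 3.0
eef_pos: [536.3, 207.5, 61.1]
eef_rot: [3.142, 0.001, 0.398]
wrist_force: [0.9, -0.1, 0.5]
finger_gap: 94.2
finger_force: 0.0
clock: 3.5
eef_pos: [537.7, 208.9, 63.9]
eef_rot: [3.141, -0.002, 0.399]
wrist_force: [-0.4, -3.4, 7.5]
finger_gap: 63.3
finger_force: 15.0
clock: 3.8
eef_pos: [537.7, 208.9, 63.9]
eef_rot: [3.141, -0.002, 0.399]
wrist_force: [-0.7, -2.5, 7.7]
finger_gap: 63.2
finger_force: 15.0
```

```bash

python3 -m creep '[[0,0,0,0,0,-0.12],[0,0,0,0,0,-0.24],[0,0,0,0,0,-0.36],[0,0,0,0,0,-0.49],[0,0,0,0,0,-0.622]]'
python3 -m creep '[[0,0,0,0,0,-0.12],[0,0,0,0,0,-0.24],[0,0,0,0,0,-0.36],[0,0,0,0,0,-0.49],[0,0,0,0,0,-0.622]]'
python3 -m creep '[[0,0,0,0,0,-0.12],[0,0,0,0,0,-0.24],[0,0,0,0,0,-0.36],[0,0,0,0,0,-0.49],[0,0,0,0,0,-0.622]]'
python3 -m creep '[[0,0,0,0,0,0],[0,0,0,0,0,0]]'
python3 - <<'E'
from h import *
p,d=manip.camera("scene");K=p[110:240,190:370,::-1]
cv2.imwrite("pics/s2.png",cv2.resize(K,None,fx=4.4,fy=4.4,interpolation=cv2.INTER_CUBIC))
E
```

```text
clock: 4.3
eef_pos: [537.6, 209.6, 63.9]
eef_rot: [3.141, -0.002, 1.026]
wrist_force: [-0.3, 2.5, 7.7]
finger_gap: 63.4
finger_force: 15.0
clock: 4.8
eef_pos: [537.5, 209.6, 63.9]
eef_rot: [3.14, -0.001, 1.648]
wrist_force: [-2.0, 2.2, 8.3]
finger_gap: 63.5
finger_force: 15.0
clock: 5.3
eef_pos: [537.3, 209.5, 63.9]
eef_rot: [3.14, 0.0, 2.27]
wrist_force: [-3.1, 2.1, 10.0]
finger_gap: 63.4
finger_force: 15.0
clock: 5.5
eef_pos: [537.5, 209.3, 63.9]
eef_rot: [3.14, 0.001, 2.265]
wrist_force: [-0.7, 0.5, 8.2]
finger_gap: 63.7
finger_force: 15.0
```

View pics/s2.png

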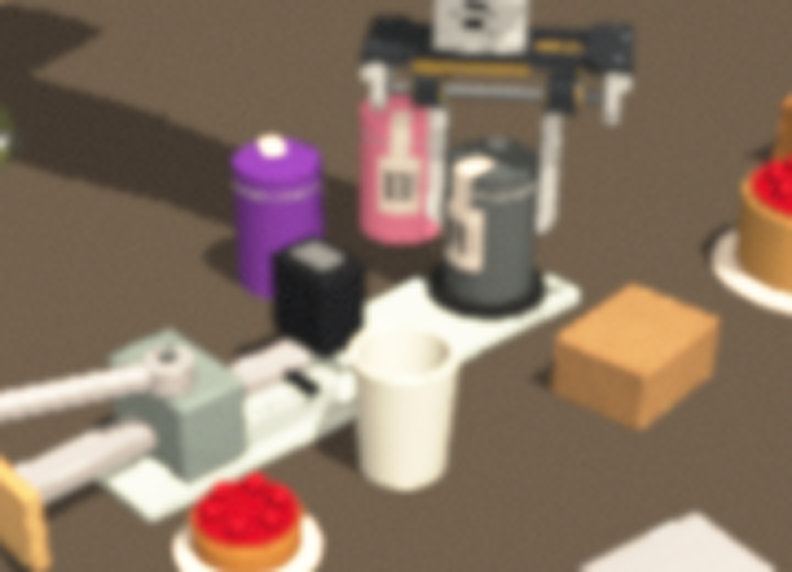

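The tin turned with the gripper: its label now faces left towards the reader (near (465,225)), and the tin is upright on the pad. I'll release it, lift, and check from above.

```bash

python3 -m creep '[[0,0,0,0,0,0],[0,0,0,0,0,0],[0,0,0,0,0,0],[0,0,0,0,0,0],[0,0,0,0,0,0]]' 94
python3 -m creep '[[0,0,-20,0,0,0],[0,0,-50,0,0,0],[0,0,-90,0,0,0],[0,0,-120,0,0,0],[0,0,-145,0,0,0]]'
python3 -m creep '[[20,-20,0,0,0,0],[45,-45,0,0,0,0],[75,-75,0,0,0,0],[105,-105,0,0,0,0],[135,-135,0,0,0,0]]'
python3 - <<'E'
from h import *
go(st(-60,-230,205),np.pi/2+A)
p=np.mean([manip.camera("top")[0].astype(float) for _ in range(2)],0).astype(np.uint8)
cv2.imwrite("pics/top3full.png",p[:,:,::-1])
cv2.imwrite("pics/top3.png",cv2.resize(p[195:255,145:245,::-1],None,fx=8,fy=8,interpolation=cv2.INTER_CUBIC))
E
```

```text
clock: 6.05
eef_pos: [537.0, 208.9, 62.4]
eef_rot: [-3.141, -0.0, 2.265]
wrist_force: [-0.6, -0.6, -0.2]
finger_gap: 93.8
finger_force: 0.0
clock: 6.55
eef_pos: [537.2, 209.0, 209.5]
eef_rot: [3.14, 0.001, 2.265]
wrist_force: [0.6, 0.1, -0.8]
finger_gap: 93.7
finger_force: 0.0
clock: 7.05
eef_pos: [345.2, 226.2, 207.3]
eef_rot: [3.142, -0.0, 2.264]
wrist_force: [0.4, 0.1, 0.0]
finger_gap: 94.5
finger_force: 0.0
pos [345.2 226.2 207.3] rpy [ 3.1416e+00 -1.0000e-04  2.2645e+00] d [-442.8 -205.2    2.2] rot [ 0.000e+00 -1.000e-04  7.038e-01] F [0.4 0.1 0. ]
```

View pics/top3.png

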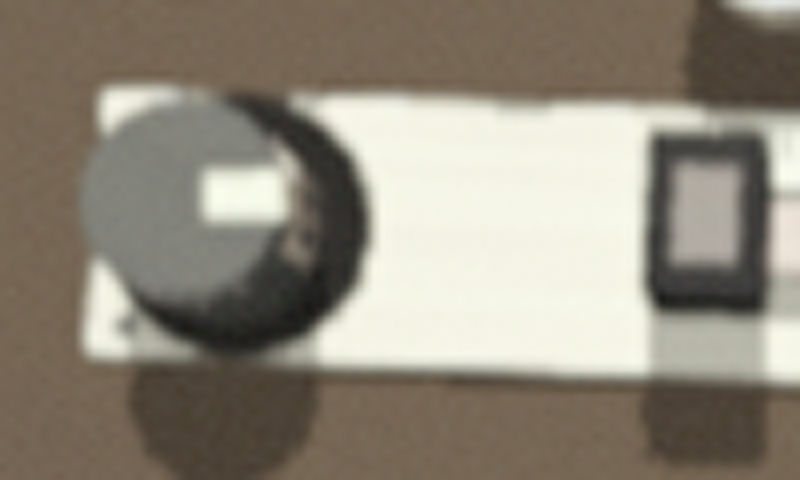

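The strip now points along the station towards the reader ((202,198) to (285,193)), apparently a few hundredths of a radian over. I'll measure that.

```bash
python3 - <<'E'
from h import *
p=cv2.imread("pics/top3full.png").min(2)
g=cv2.resize(p[195:255,145:245],None,fx=8,fy=8,interpolation=cv2.INTER_CUBIC)
f=lambda x,y,z=116: at_z("top",145+(x+.5)/8-.5,195+(y+.5)/8-.5,z)[:2]
tgt=-np.pi/2+A
L=[]
for x in range(206,272,6):
    c=g[150:245,x].astype(float); i=np.arange(150,245); w=np.clip(c-165,0,None); L.append(f(x,(i*w).sum()/w.sum()))
L=np.array(L);k=np.polyfit(L[:,1],L[:,0],1);print("dir err",np.arctan2(-1,-k[0])-tgt, L[[0,-1]])
# lid circle by edge
m=[(x,y) for y in range(90,310) for x in range(75,300) if 115<g[y,x]<170]
mask=np.zeros_like(g);
for x,y in m: mask[y,x]=255
n,l,s,_=cv2.connectedComponentsWithStats(mask);print(s[1:][s[1:,4]>2000])
E
python3 -c "
from h import *
f=lambda x,y,z=116: at_z('top',145+(x+.5)/8-.5,195+(y+.5)/8-.5,z)[:2]
print(f(82,198),f(190,97),f(190,300),f(185,198))"
```

```text
dir err 0.054707658036106555 [[534.60256737 203.70614749]
 [535.37883513 185.15117005]]
[[   81    90   219   220 27177]]
[532.78017246 242.00925853] [565.12142585 210.22815111] [501.92322824 206.98719326] [533.50572626 210.15553793]
```

```bash

python3 -m creep '[[-30,30,0,0,0,0],[-60,60,0,0,0,0],[-90,90,0,0,0,0],[-120,120,0,0,0,0],[-135,135,0,0,0,0]]'
python3 -m creep '[[0,0,30,0,0,0],[0,0,60,0,0,0],[0,0,90,0,0,0],[0,0,120,0,0,0],[0,0,145,0,0,0]]'
python3 -m creep '[[0,0,0,0,0,0],[0,0,0,0,0,0],[0,0,0,0,0,0],[0,0,0,0,0,0],[0,0,0,0,0,0]]' 55 15
python3 -m creep '[[0,0,0,0,0,0],[0,0,0,0,0,0.02],[0,0,0,0,0,0.04],[0,0,0,0,0,0.06],[0,0,0,0,0,0.06]]'
python3 -m creep '[[0,0,0,0,0,0.0],[0,0,0,0,0,0],[0,0,0,0,0,0],[0,0,0,0,0,0],[0,0,0,0,0,0]]' 94
python3 -m creep '[[0,0,-20,0,0,0],[0,0,-50,0,0,0],[0,0,-90,0,0,0],[0,0,-120,0,0,0],[0,0,-145,0,0,0]]'
python3 -m creep '[[20,-20,0,0,0,0],[45,-45,0,0,0,0],[75,-75,0,0,0,0],[105,-105,0,0,0,0],[135,-135,0,0,0,0]]'
python3 - <<'E'
from h import *
go(st(-60,-225,205),np.pi/2+A)
p=np.mean([manip.camera("top")[0].astype(float) for _ in range(3)],0).astype(np.uint8)
g=cv2.resize(p[195:255,145:245].min(2),None,fx=8,fy=8,interpolation=cv2.INTER_CUBIC)
cv2.imwrite("pics/top4.png",g)
f=lambda x,y,z=116: at_z("top",145+(x+.5)/8-.5,195+(y+.5)/8-.5,z)[:2]
L=[]
for x in range(206,272,6):
    c=g[150:245,x].astype(float); i=np.arange(150,245); w=np.clip(c-165,0,None); L.append(f(x,(i*w).sum()/w.sum()))
L=np.array(L);k=np.polyfit(L[:,1],L[:,0],1);print("dir err",np.arctan2(-1,-k[0])+np.pi/2-A, L[[0,-1]])
E
```

```text
clock: 7.65
eef_pos: [540.0, 207.9, 206.5]
eef_rot: [-3.141, 0.0, 2.263]
wrist_force: [-0.3, -0.2, 0.8]
finger_gap: 93.9
finger_force: 0.0
clock: 8.15
eef_pos: [537.2, 208.5, 60.5]
eef_rot: [-3.141, -0.0, 2.265]
wrist_force: [0.8, 1.4, -0.1]
finger_gap: 94.2
finger_force: 0.0
clock: 8.65
eef_pos: [537.7, 209.1, 63.8]
eef_rot: [3.139, 0.001, 2.265]
wrist_force: [1.3, 0.6, 5.0]
finger_gap: 63.6
finger_force: 15.0
clock: 9.15
eef_pos: [537.7, 209.0, 63.8]
eef_rot: [3.14, 0.001, 2.204]
wrist_force: [-0.3, -0.6, 6.7]
finger_gap: 64.0
finger_force: 15.0
clock: 9.65
eef_pos: [537.0, 209.0, 62.4]
eef_rot: [-3.142, -0.0, 2.205]
wrist_force: [0.8, 0.7, -0.8]
finger_gap: 93.5
finger_force: 0.0
clock: 10.15
eef_pos: [537.1, 209.0, 209.5]
eef_rot: [3.14, 0.0, 2.205]
wrist_force: [0.1, -0.3, -0.4]
finger_gap: 94.4
finger_force: 0.0
clock: 10.65
eef_pos: [346.6, 237.6, 207.4]
eef_rot: [3.141, -0.0, 2.204]
wrist_force: [0.2, 0.9, -0.0]
finger_gap: 94.0
finger_force: 0.0
pos [346.6 237.6 207.4] rpy [ 3.1415e+00 -1.0000e-04  2.2044e+00] d [-458.7 -183.2    2.3] rot [ 1.000e-04 -1.000e-04  6.437e-01] F [ 0.2  0.9 -0. ]
dir err 0.015619966043361135 [[533.3897021  203.64477373]
 [533.68703381 185.06987695]]
```

```bash

python3 -m creep '[[-45,-18,0,0,0,0],[-90,-36,0,0,0,0],[-135,-54,0,0,0,0],[-180,-72,0,0,0,0],[-225,-90,0,0,0,0]]' 0 20
python3 -m creep '[[-45,-18,0,0,0,0],[-90,-36,0,0,0,0],[-135,-54,0,0,0,0],[-180,-72,0,0,0,0],[-225,-90,0,0,0,0]]'
python3 -m creep '[[0,0,0,0,0,0.13],[0,0,0,0,0,0.26],[0,0,0,0,0,0.39],[0,0,0,0,0,0.52],[0,0,0,0,0,0.643]]'
python3 -m creep '[[0,0,0,0,0,0],[0,0,0,0,0,0]]'
python3 -c "
from h import *
go(st(-62,-222,48),np.pi/2+A)"
```

```text
clock: 11.3
eef_pos: [409.9, 0.5, 207.7]
eef_rot: [3.141, 0.0, 2.204]
wrist_force: [1.6, 0.3, 0.0]
finger_gap: 57.6
finger_force: 0.0
clock: 11.8
eef_pos: [470.2, -234.7, 207.2]
eef_rot: [3.142, 0.0, 2.204]
wrist_force: [0.2, 0.4, 0.4]
finger_gap: 17.4
finger_force: 0.0
clock: 12.3
eef_pos: [470.1, -232.6, 207.1]
eef_rot: [-3.141, -0.0, 1.556]
wrist_force: [0.6, 0.2, 1.2]
finger_gap: 0.3
finger_force: 0.0
clock: 12.5
eef_pos: [469.9, -232.1, 207.2]
eef_rot: [-3.141, -0.0, 1.565]
wrist_force: [-0.0, 0.1, -0.9]
finger_gap: 0.6
finger_force: 0.0
pos [ 469.9 -232.1  207.2] rpy [-3.1413e+00 -1.0000e-04  1.5649e+00] d [ -5.4  -1.3 159.2] rot [-0.0003 -0.0001  0.0042] F [-0.   0.1 -0.9]
```

```bash

python3 -m creep '[[0,0,35,0,0,0],[0,0,70,0,0,0],[0,0,105,0,0,0],[0,0,135,0,0,0],[0,0,159,0,0,0.004]]'
python3 -m creep '[[5,0,0,0,0,0],[10,0,0,0,0,0],[15,0,0,0,0,0],[20,0,0,0,0,0],[20,0,0,0,0,0]]'
python3 -m creep '[[7,0,0,0,0,0],[14,0,0,0,0,0],[21,0,0,0,0,0],[28,0,0,0,0,0],[28,0,0,0,0,0]]'
python3 - <<'E'
from h import *
p=np.mean([manip.camera("top")[0].astype(float) for _ in range(4)],0).astype(np.uint8)
cv2.imwrite("pics/top5full.png",p[:,:,::-1])
cv2.imwrite("pics/top5.png",cv2.resize(p[200:248,225:335,::-1],None,fx=7,fy=7,interpolation=cv2.INTER_CUBIC))
E
```

```text
clock: 13.0
eef_pos: [469.4, -231.5, 46.6]
eef_rot: [-3.14, -0.001, 1.561]
wrist_force: [0.1, 0.1, 0.8]
finger_gap: 0.1
finger_force: 0.0
clock: 13.5
eef_pos: [470.7, -211.2, 49.6]
eef_rot: [3.14, 0.001, 1.559]
wrist_force: [0.7, -3.0, 1.6]
finger_gap: 0.2
finger_force: 1.3
clock: 14.0
eef_pos: [471.1, -183.5, 49.4]
eef_rot: [3.14, 0.001, 1.559]
wrist_force: [0.8, -5.4, 5.1]
finger_gap: 0.7
finger_force: 2.6
```

View pics/top5.png

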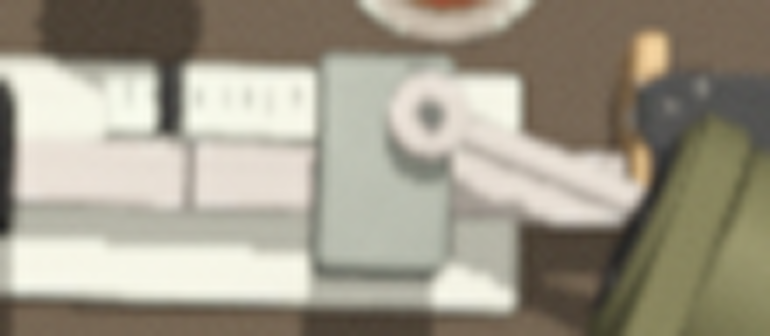

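The leg line is at crop x≈189 and the pointer tip at x≈170, so about 7 mm remain. I'll measure to sub-pixel.

```bash
cat >> h.py <<'E'
def sub(g,v,a,b):
    c=g[v,a:b].astype(float); i=np.arange(a,b); base=np.linspace(c[:2].mean(),c[-2:].mean(),b-a); w=np.clip(base-c-8,0,None); return (i*w).sum()/w.sum()
def gap(p,la,lb):
    g=p.mean(2); M=lambda u,v:(lambda q:[np.cos(A)*q[0]+np.sin(A)*q[1],-np.sin(A)*q[0]+np.cos(A)*q[1]])(at_z("top",u,v,38)[:2]-O)
    l=[M(sub(g,v,la,lb),v)[1] for v in range(222,228)]; t=[M(sub(g,v,243,256),v)[1] for v in range(213,218)]
    print("line",np.round(l,1),"ptr",np.round(t,1),"gap",np.mean(t)-np.mean(l))
E
python3 - <<'E'
from h import *
gap(cv2.imread("pics/top5full.png"),247,257)
E
```

```text
line [17.8 17.7 17.7 17.6 17.7 17.7] ptr [25.9 25.7 25.6 25.6 25.8] gap 8.00871146278618
```

```bash

python3 -m creep '[[3,0,0,0,0,0],[6,0,0,0,0,0],[8,0,0,0,0,0],[8,0,0,0,0,0],[8,0,0,0,0,0]]'
python3 - <<'E'
from h import *
p=np.mean([manip.camera("top")[0].astype(float) for _ in range(4)],0).astype(np.uint8)
gap(p,244,254)
cv2.imwrite("pics/top6.png",cv2.resize(p[200:248,225:335,::-1],None,fx=7,fy=7,interpolation=cv2.INTER_CUBIC))
go(st(-62,-222,48),np.pi/2+A)
E
```

```text
clock: 14.7
eef_pos: [471.1, -176.2, 49.2]
eef_rot: [3.14, 0.001, 1.558]
wrist_force: [0.6, -6.0, 4.4]
finger_gap: 0.5
finger_force: 2.9
line [25.4 25.5 25.5 25.4 25.3 25.3] ptr [25.9 25.6 25.6 25.7 25.8] gap 0.2954319503955105
pos [ 471.1 -176.3   49.2] rpy [3.1399e+00 1.2000e-03 1.5578e+00] d [-61.2  -1.8   1.3] rot [ 0.0017  0.0012 -0.0029] F [ 1.2 -6.1  4.7]
```

View pics/top6.png

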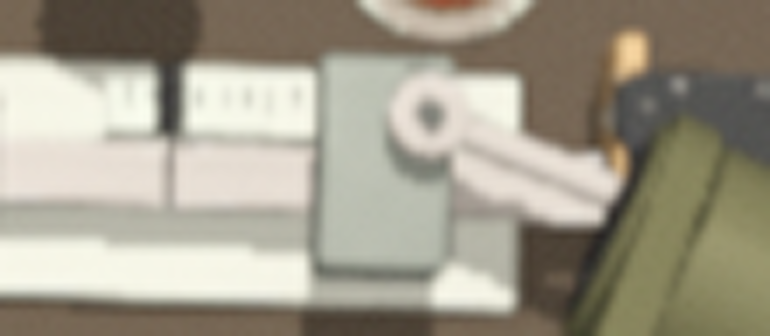

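The line is now level with the pointer (both at x≈170, about 0.3 mm short). Next I slide along the handle, checking the gap on the way.

```bash

python3 -m creep '[[0.3,6,0,0,0,0],[0.3,12,0,0,0,0],[0.3,18,0,0,0,0],[0.4,24,0,0,0,0],[0.4,30,0,0,0,0]]'
python3 - <<'E'
from h import *
p=np.mean([manip.camera("top")[0].astype(float) for _ in range(3)],0).astype(np.uint8)
gap(p,244,254)
E
python3 -m creep '[[0,5,0,0,0,0],[0,10,0,0,0,0],[0.1,15,0,0,0,0],[0.1,20,0,0,0,0],[0.1,25,0,0,0,0]]'
python3 - <<'E'
from h import *
p=np.mean([manip.camera("top")[0].astype(float) for _ in range(3)],0).astype(np.uint8)
gap(p,244,254)
E
```

```text
clock: 15.4
eef_pos: [500.0, -176.0, 48.3]
eef_rot: [-3.14, 0.0, 1.558]
wrist_force: [-5.5, -6.1, 0.2]
finger_gap: 0.4
finger_force: 3.6
line [25.6 25.8 25.9 25.8 25.8 25.7] ptr [25.9 25.6 25.6 25.7 25.8] gap -0.06291945255224363
clock: 16.05
eef_pos: [524.8, -176.3, 48.2]
eef_rot: [-3.139, 0.0, 1.558]
wrist_force: [-4.8, -6.5, 0.3]
finger_gap: 0.4
finger_force: 3.5
line [25.7 25.8 25.9 25.8 25.8 25.7] ptr [25.9 25.7 25.6 25.6 25.8] gap -0.0812863058721156
```

```bash

python3 -m creep '[[0,5,0,0,0,0],[0,10,0,0,0,0],[0,15,0,0,0,0],[0.1,20,0,0,0,0],[0.1,25,0,0,0,0]]'
python3 -m creep '[[0,3,0,0,0,0],[0,6,0,0,0,0],[0,9,0,0,0,0],[0,12,0,0,0,0],[0,12,0,0,0,0]]'
python3 - <<'E'
from h import *
p=np.mean([manip.camera("top")[0].astype(float) for _ in range(3)],0).astype(np.uint8)
gap(p,244,254)
E
```

```text
clock: 16.7
eef_pos: [549.7, -176.5, 48.1]
eef_rot: [-3.139, 0.0, 1.558]
wrist_force: [-5.8, -6.1, 1.7]
finger_gap: 0.5
finger_force: 3.8
clock: 17.2
eef_pos: [562.0, -176.7, 48.1]
eef_rot: [-3.14, 0.0, 1.558]
wrist_force: [-1.9, -6.3, -1.7]
finger_gap: 0.6
finger_force: 3.3
line [25.8 26.  25.9 25.8 25.9 25.7] ptr [25.9 25.7 25.6 25.7 25.8] gap -0.13987072270416334
```

```bash

python3 -m creep '[[0,2,0,0,0,0],[0,4,0,0,0,0],[0,6,0,0,0,0],[0,6,0,0,0,0]]'
python3 -m creep '[[0,1.5,0,0,0,0],[0,3,0,0,0,0],[0,3,0,0,0,0]]'
```

```text
clock: 17.75
eef_pos: [567.9, -176.8, 48.1]
eef_rot: [-3.14, 0.0, 1.558]
wrist_force: [-3.7, -6.1, -0.9]
finger_gap: 0.5
finger_force: 3.3
clock: 18.05
eef_pos: [569.4, -176.6, 47.9]
eef_rot: [-3.136, -0.001, 1.558]
wrist_force: [-14.9, -4.5, 4.8]
finger_gap: 0.1
finger_force: 10.2
```

```bash
python3 - <<'E'
from h import *
p=np.mean([manip.camera("top")[0].astype(float) for _ in range(4)],0).astype(np.uint8)
gap(p,244,254); print(manip.read_state()["wrist_force"])
s=manip.camera("scene")[0]
a=cv2.resize(p[200:248,225:335,::-1],(770,336),interpolation=cv2.INTER_CUBIC)
b=cv2.resize(s[170:240,160:360,::-1],(750,262),interpolation=cv2.INTER_CUBIC)
cv2.imwrite("pics/f7.png",np.vstack([a,np.pad(b,((0,0),(0,20),(0,0)))]))
E
```

```text
line [26.  26.1 26.  26.  26.1 26. ] ptr [25.9 25.7 25.6 25.6 25.8] gap -0.31709963212870207
[-15.62050261  -4.90570457   4.02842936]
```

View pics/f7.png

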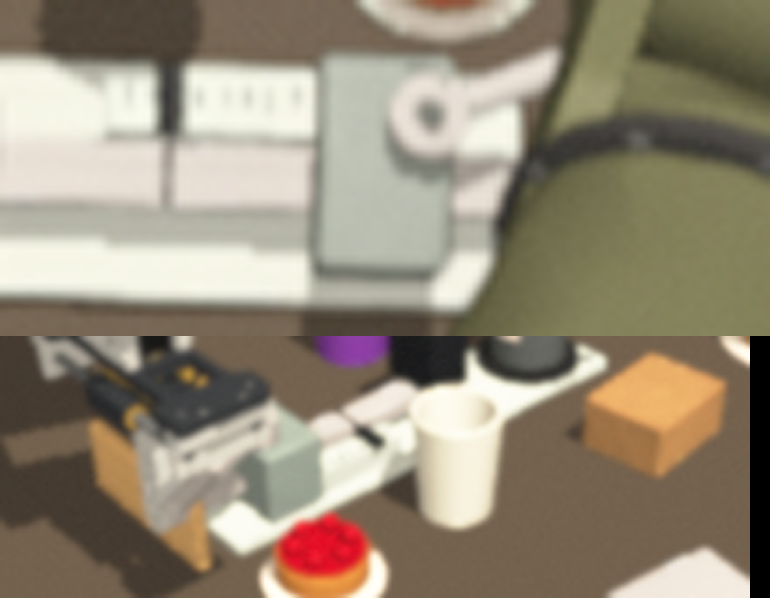

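The lever is on its closed stop and the line is level with the pointer, 0.3 mm past. One small trim and then I hand in.

```bash
python3 -m creep '[[-0.3,0,0,0,0,0],[-0.3,0,0,0,0,0],[-0.3,0,0,0,0,0],[-0.3,0,0,0,0,0]]'
python3 - <<'E'
from h import *
p=np.mean([manip.camera("top")[0].astype(float) for _ in range(3)],0).astype(np.uint8)
gap(p,244,254); print(manip.sign_off())
E
```

```text
clock: 18.7
eef_pos: [569.4, -176.7, 47.9]
eef_rot: [-3.136, -0.001, 1.558]
wrist_force: [-14.3, -2.5, 4.3]
finger_gap: 0.4
finger_force: 10.0
line [26.  26.1 25.9 26.  25.9 26. ] ptr [25.9 25.7 25.6 25.6 25.8] gap -0.2673438613145933
the job is handed in; nothing more can be done
None
```

I handed the job in at about 19 s of the 61 s allowed: the tin's label faces the reader to within about 0.02 rad and the tin is released on its pad, and the leg is held about 0.3 mm past its mark with the cam lever on its closed stop. The hand-in gave back no verdict.

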